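# Shut off the airbrush air line on a model-maker's bench

### The job

Push the black cover with the yellow bar all the way back along the grey air box, away from the robot, to open the well in front; then push the red valve handle in the well clockwise until it is fully shut, square across its pipe. Push gently with the fingertips only: do not pinch or lift anything, and leave the blue handle, the paint jar, the glue bottle and the steel rule as they are.

Things in the scene. Friction and masses are not known exactly. Their poses are not given: they have to be found in the camera images.
- box: grey air box fixed on the bench, 320 (its x) x 270 mm, walls 60 high, 8 thick, 6 mm rails on the long sides. Origin: on the bench under the centre of the open front well; box spans x -85 to +235 mm. Well inside: x -77 to +65, y +-127 mm, floor 4 mm up; behind it a closed rear body. +x points away from the robot, turned up to 0.4 rad either way; z up
- cover (a joint): slide of the cover along box +x, m: 0 = well covered, 0.15 = fully back at its stop, well open. Starts at 0 to 0.015, takes about 2.5 N, stays where left, cannot come off. Black plate 170 x 256 x 5 mm, top face 66 mm above the bench, centred over the well at 0
- cover_bar (a point): top centre of the yellow push bar that stands on the cover near its front edge: bar 110 mm long (box y), 10 mm thick (box x), 24 mm high, its top 90 mm above the bench. At joint 0 it lies 55 mm in front of the box's origin; 25 mm of cover lies in front of it
- red_handle (a joint): angle of the red handle, rad: 0 = open, along its pipe and pointing to box -x (towards the robot); grows clockwise seen from above; 1.571 = fully shut, its stop, square to the pipe and pointing to box +y. It starts between 0 and 0.2 and stays where it is left; about 0.1 N m turns it
- red_pivot (a point): on the red handle's vertical pivot axis, level with its hub's top, 50 mm above the bench. Two valves stand in the well 30 mm behind its centre (box x), at box y -70 and +45 mm; which is red and which is blue changes
- red_tip (a point): top centre of the red handle's free end, 55 mm from the pivot axis, 50 mm above the bench. The handle is a bar 14 mm wide, 34 to 50 mm above the bench, on a 20 mm hub. Below it the brass valve body rises to 29 mm and the copper pipe, along box x through the whole well, to 24 mm above the bench
- blue_handle (a joint): angle of the blue handle, same shape, sense and range as the red one; starts between 0 and 0.2; to be left alone
- blue_pivot (a point): point on the vertical pivot axis of the blue handle, 50 mm above the bench
- blue_tip (a point): top centre of the blue handle's free end, 55 mm from its pivot axis, 50 mm above the bench
- paint_jar: small glass paint jar with a blue cap, 42 mm diameter, 50 mm high, loose, standing to the left (box +y) of the box; origin under its centre
- glue_bottle: white glue bottle with an orange cap, 38 mm diameter, 105 mm high, loose, standing to the right (box -y) of the box; origin under its centre
- rule: steel rule 30 x 300 x 4 mm, loose, lying in front of the box with its length across; origin at the centre of its underside, length along its y
Mind the look-alikes: they are no part of the job. There is more than one size of the paint_jar; the one meant has the size given above. Of the things like the glue_bottle, leave any that is turquoise; of the rest the smaller one is meant.

How it is judged:
On the way, in this order (a step that is already met when the one before it is completed fails the run):
1. the cover is slid back, the well open (value of joint cover above 0.135 m), for 0.2 s.
2. the red handle is pushed shut (value of joint red_handle above 1.45 rad), for 0.2 s.
At the end, for the whole second after the job is handed in: The cover is back by more than 135 of its 150 mm, the red handle is turned past 1.45 of 1.571 rad, the blue handle's tip is within 12 mm of where it was, and the jar, bottle and rule are within 15 mm of where they were, jar and bottle upright (value of joint cover above 0.135 m and value of joint red_handle above 1.45 rad and value of joint blue_handle below 0.45 rad and distance of blue_tip from where it was at the start of the episode below 0.012 m and distance of each of paint_jar, glue_bottle, rule from where it was at the start of the episode below 0.015 m and angle between each of paint_jar, glue_bottle's own z axis and vertical below 0.2 rad); the robot touches nothing.
It fails at once if the blue handle is moved (tip by more than 12 mm) (distance of blue_tip from where it was at the start of the episode above 0.012 m).
It fails at once if the jar, bottle or rule is lifted, carried or knocked (more than 15 mm, or jar or bottle tipped past 0.4 rad) (distance of any of paint_jar, glue_bottle, rule from where it was at the start of the episode above 0.015 m or angle between any of paint_jar, glue_bottle's own z axis and vertical above 0.4 rad).
It fails at once if the red handle is pinched or forced (more than 40 N from the fingers) (contact force between the fingers and red_handle above 40 N).
It fails at once if the cover or its bar is pinched or forced (more than 40 N from the fingers) (contact force between the fingers and cover above 40 N).
It also fails if it takes over 43 s, if anything falls off the work surface, if the arm or the gripper's body presses on something with over 40 N, if the wrist force passes 120 N, or if a joint passes its speed limit or range.

### The arm

A 6-joint arm with a two-finger parallel gripper is mounted at the origin on the work surface. World frame = base frame: x ahead of the robot, y to its left, z up, the work surface at z = 0. Lengths are in m, angles in rad, forces in N, time in s.
With the tool pointing down it reaches from about 0.35 to 0.975 m from the base axis. Payload 7.1 kg.
Tool frame: the origin (TCP) lies midway between the tips of the shut fingers; the grasp point (between the pads) lies 19 mm behind it; z points along the fingers, y is the line along which they close (so a half turn about z gives the same grasp; the last joint's range is limited). The gripper opens to 88 mm and grips with 3 to 60 N. Pads are 20 mm wide; open, the fingers measure 115 mm over their backs; the gripper's body (75 mm by 178 mm) begins 61 mm behind the grasp point.
Start: joints at [-1.229, 0.423, 1.63, -0, 1.089, -0.019], TCP at [0.221, -0.585, 0.223] pointing down, gripper open.
Joint ranges: [-3, 3], [-0.9, 2.11], [0.09, 2.58], [-1.31, 4.45], [0.11, 2.69], [-2.54, 2.54]. Speed limits (rad/s): [2.39, 2.39, 3.01, 3.14, 3.14, 3.14].

### API

Orientations are given as a unit quaternion [w, x, y, z].
In Python, from station import move_pose, movel, movej, command_gripper, wait, inverse_kinematics, read_camera, camera_info, MotionError, job_done, get_time, get_joint_pos, get_qvel, get_effort, get_tcp_pos, get_ee_rot, get_ft_force, get_ft_torque, get_grip_width, get_finger_force gives the robot as it stands. Calls block until the motion is done:
- move_pose(position, orientation): joint-space move of the TCP to a pose.
- movel(position, frame=None, v=0.15, until_force=None): straight line of the TCP; frame=None keeps the orientation; v is the mean speed in m/s. With until_force (N) it stops when the force on the tool has changed by that much, and returns True; else False.
- movej(angles): joint-space move.
- command_gripper(opening): opening from 0.0 (shut) to 1.0 (fully open); the grip force is fixed at half the most; returns when the fingers have stopped.
- wait(seconds).
- inverse_kinematics(position, orientation): joint angles nearest the present ones, or None.
- read_camera(name): name is "scene" or "top" or "wrist"; returns the picture (400x640x3 uint8, red, green, blue); there is no depth.
- camera_info(name): a dict with "intrinsics" (3x3 intrinsics, pixels), "T" (4x4, takes a point from camera to world coordinates); the wrist camera has in their place "tool_from_camera" (4x4, takes a point from camera to tool coordinates, whose origin is the TCP and whose axes are the flange's). Camera axes: x right, y up, looking along -z (the intrinsics and any distortion apply to the point x, -y, -z); pixel columns grow to the right and rows downward; lengths in m; the calibration is good to about 2 mm. The wrist camera is an equidistant fisheye: a pixel r from the principal point sees the ray r / f radians off the axis. A picture is of the moment at which its call begins: read the wrist's pose just before it. camera_info takes no time and is no camera call.
A pose or a line that the arm cannot do raises MotionError and nothing moves.
- job_done(): hands the job in; it is judged then, once.
Readings, each from a call of its own:
- get_time(): time.
- get_joint_pos(): joint angles.
- get_qvel(): joint speeds.
- get_effort(): joint torques, N m.
- get_tcp_pos(): TCP position.
- get_ee_rot(): TCP orientation.
- get_ft_force(): force on the tool from outside, world axes, zero at the start.
- get_ft_torque(): the same for the moment, N m.
- get_grip_width(): opening from 0.0 (shut) to 1.0 (fully open).
- get_finger_force(): force on a finger pad.
Only numpy, scipy, OpenCV 4.12 (cv2) and the standard library are available. Lean on these libraries where they do the work, as an engineer would, in place of code of your own. Each camera call takes 0.05 s, during which the arm holds its last target. There are 200 camera calls.

## Working session

There is one attempt and no reset: what is moved stays moved. The work goes in short steps, each a Python script; the robot and the scene stay as the last script left them, time stands still between calls to the robot, and variables do not carry over. Pictures are saved under pics/ and viewed, at most 10 in all, crops included, and the job is handed in when it is done.

```bash
mkdir -p pics; python3 - <<'E'
from station import *
import cv2
for n in("top","scene"):
    cv2.imwrite(f"pics/{n}0.png",read_camera(n)[:,:,::-1]); i=camera_info(n); print(n,i)
print(get_time(),get_ee_rot(),get_grip_width())
E
```

```text
top {'intrinsics': array([[442.8454083 ,   0.        , 320.30634995],
       [  0.        , 442.8454083 , 199.05416372],
       [  0.        ,   0.        ,   1.        ]]), 'T': array([[ 0.00170168,  0.98982487, -0.1422808 ,  0.3978414 ],
       [-0.99972353,  0.00502059,  0.02297072,  0.02284139],
       [ 0.02345132,  0.14220238,  0.98955976,  0.99728568],
       [ 0.        ,  0.        ,  0.        ,  1.        ]])}
scene {'intrinsics': array([[378.7938567 ,   0.        , 319.45241738],
       [  0.        , 378.7938567 , 196.53287939],
       [  0.        ,   0.        ,   1.        ]]), 'T': array([[-0.6287995 , -0.43315015,  0.64574929,  1.07899798],
       [ 0.7775618 , -0.34710012,  0.52432734,  0.47404703],
       [-0.00297281,  0.83180675,  0.55505739,  0.55492929],
       [ 0.        ,  0.        ,  0.        ,  1.        ]])}
0.1 [-6.71871837e-04  9.83770294e-01  1.79431172e-01 -1.12600161e-04] 0.9983758213777401
```

View pics/top0.png

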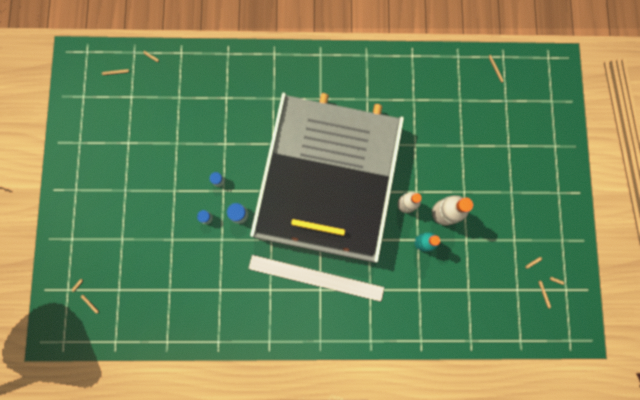

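View pics/scene0.png

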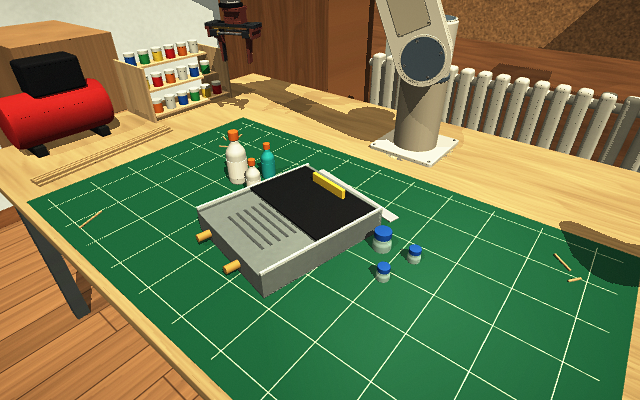

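The top view shows one black cover with one yellow bar, from (293,222) to (344,233). The jars at (236,212), (216,179) and (204,217) and the bottles at (410,202), (453,210) and turquoise (428,241) stand beside the box. The rule lies in front of it at (316,278). I'll enlarge the box to get its corners and to check the bar.

```bash
python3 - <<'E'
import cv2
a=cv2.imread("pics/top0.png")[85:305,190:450]
cv2.imwrite("pics/c0.png",cv2.resize(a[:, :],None,fx=2.7,fy=2.7,interpolation=cv2.INTER_CUBIC))
E
```

```text
(no output)
```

View pics/c0.png

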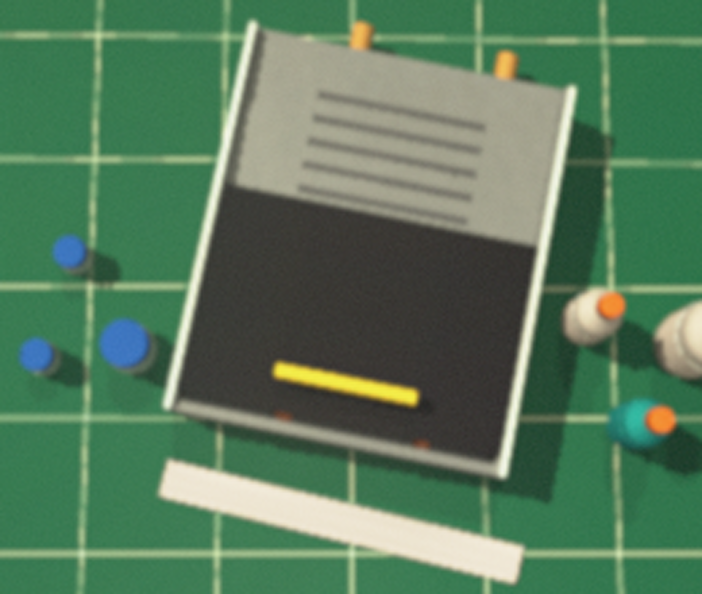

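The crop confirms the choice: one bar, with its top centreline from crop (275,369) to (417,398). The outer rail corners are at crop (249,22), (577,88), (508,477) and (164,407). Next I'll fit the box pose.

```bash
cat > h.py <<'E'
from station import *
import numpy as np, cv2, json, os
from scipy.spatial.transform import Rotation as Ro
def px2w(n,uv,z):
    i=camera_info(n);K=i["intrinsics"];T=i["T"]
    d=T[:3,:3]@np.array([(uv[0]-K[0,2])/K[0,0],-(uv[1]-K[1,2])/K[1,1],-1]);o=T[:3,3]
    return o+d*(z-o[2])/d[2]
if os.path.exists("box.json"): bx,by,bt=json.load(open("box.json"))
def b2w(x,y,z):
    c,s=np.cos(bt),np.sin(bt); return [bx+c*x-s*y,by+s*x+c*y,z]
def w2b(p):
    c,s=np.cos(bt),np.sin(bt); dx,dy=p[0]-bx,p[1]-by; return np.array([c*dx+s*dy,-s*dx+c*dy])
def quat(a):  # tool down, tool y along box-angle a (kept within a half turn by caller)
    y=np.array([np.cos(a+bt),np.sin(a+bt),0]);z=np.array([0,0,-1.])
    return np.roll(Ro.from_matrix(np.c_[np.cross(y,z),y,z]).as_quat(),1)
E
python3 - <<'E'
from h import *
from scipy.optimize import least_squares
c=lambda u,v:(190+u/2.7,85+v/2.7)
P=np.array([px2w("top",c(*p),.066)[:2] for p in[(249,22),(577,88),(508,477),(164,407)]])
B=np.array([(.235,.135),(.235,-.135),(-.085,-.135),(-.085,.135)])
f=lambda q:(np.c_[q[0]+np.cos(q[2])*B[:,0]-np.sin(q[2])*B[:,1],q[1]+np.sin(q[2])*B[:,0]+np.cos(q[2])*B[:,1]]-P).ravel()
r=least_squares(f,[.45,0,0]);json.dump(list(r.x),open("box.json","w"));print(r.x,(r.fun*1000).round(1))
import h;h.bx,h.by,h.bt=r.x
for p in[(275,369),(417,398),(346,383)]:print(h.w2b(px2w("top",c(*p),.09))*1000)
for p in[(362,25),(507,55)]:print("pipe",h.w2b(px2w("top",c(*p),.02))*1000)
for a in(0,np.pi/2,-np.pi/2,np.pi):print(a,inverse_kinematics(h.b2w(-.09,0,.15),h.quat(a)),inverse_kinematics(h.b2w(0,-.09,.15),h.quat(a)))
E
```

```text
[ 0.5096978  -0.00277626 -0.19521708] [ 0.1 -1.2  0.9  0.6 -0.1  1.2 -1.  -0.5]
[-40.23912755  56.14773471]
[-40.55971817 -53.97018782]
[-40.0264981    1.14515263]
pipe [269.02140576  47.73694262]
pipe [268.09840403 -78.83076445]
0 [ 6.60072968e-03  2.43272467e-01  2.11849275e+00 -4.44089210e-16
  7.79827432e-01  2.01817810e-01] [-2.06710594e-01  3.47984813e-01  1.95601076e+00 -4.44089210e-16
  8.37597084e-01 -1.14935140e-02]
1.5707963267948966 [ 6.60072968e-03  2.43272467e-01  2.11849275e+00 -4.44089210e-16
  7.79827432e-01 -1.36897852e+00] [-2.06710594e-01  3.47984813e-01  1.95601076e+00 -4.44089210e-16
  8.37597084e-01 -1.58228984e+00]
-1.5707963267948966 [ 6.60072968e-03  2.43272467e-01  2.11849275e+00 -4.44089210e-16
  7.79827432e-01  1.77261414e+00] [-2.06710594e-01  3.47984813e-01  1.95601076e+00 -4.44089210e-16
  8.37597084e-01  1.55930281e+00]
3.141592653589793 None None
```

```bash
python3 - <<'E'
from h import *
command_gripper(0.0)
q=quat(-np.pi/2)
move_pose(b2w(-.075,0.001,.22),q)
movel(b2w(-.075,0.001,.077),q,v=.12)
print(get_time(),get_ft_force())
movel(b2w(-.050,0.001,.077),q,v=.04); print(get_ft_force())
r=movel(b2w(.070,0.001,.077),q,v=.05,until_force=20); print(r,w2b(get_tcp_pos()),get_ft_force())
r=movel(b2w(.088,0.001,.077),q,v=.02,until_force=7); print(r,w2b(get_tcp_pos()),get_ft_force())
movel(b2w(.06,0.001,.077),q,v=.1)
movel(b2w(-.03,0,.25),q,v=.2)
np.savez("w1.npz",p=get_tcp_pos(),q=get_ee_rot())
for n in("wrist","top"): cv2.imwrite(f"pics/{n}1.png",read_camera(n)[:,:,::-1])
i=camera_info("wrist");print({k:np.round(v,4) for k,v in i.items()} ,get_time())
E
```

```text
5.05 [-0.69477576 -0.78369222  0.77245953]
[ 0.2855888  -0.44734185  1.43088477]
False [0.06997428 0.0011121 ] [-2.35640778 -0.6449085  -1.35019655]
True [0.07981539 0.00099071] [-0.3049317  -0.54737845  0.02833564]
{'intrinsics': array([[309.7069,   0.    , 322.3893],
       [  0.    , 309.7069, 202.2355],
       [  0.    ,   0.    ,   1.    ]]), 'tool_from_camera': array([[-1.000e-04,  9.650e-01,  2.624e-01,  7.110e-02],
       [ 1.000e+00,  0.000e+00,  2.000e-04,  1.000e-03],
       [ 2.000e-04,  2.624e-01, -9.650e-01, -1.623e-01],
       [ 0.000e+00,  0.000e+00,  0.000e+00,  1.000e+00]])} 10.525
```

View pics/wrist1.png

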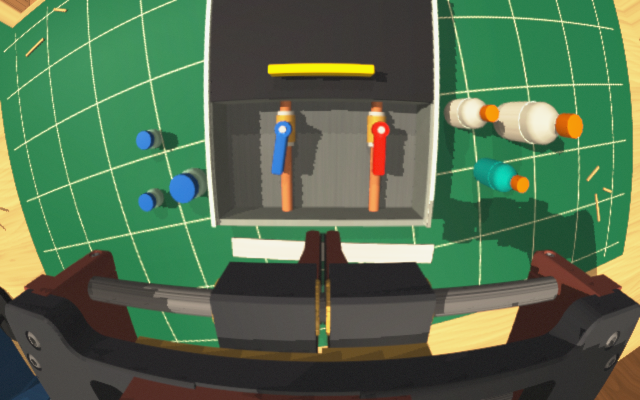

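The well is open: the bar sits far back at (320,70) and the cover stopped at the predicted 0.150 m. The red handle is the right-hand valve, pivot about (380,130) and free end about (379,174). The blue one is on the left, pivot (283,130) and tip (278,173). I'll compute the pivot and angle next.

```bash
cat >> h.py <<'E'
def wpx(uv,z,f):
    d=np.load(f);i=camera_info("wrist");K=i["intrinsics"];M=i["tool_from_camera"]
    v=np.array([uv[0]-K[0,2],uv[1]-K[1,2]]);r=np.hypot(*v);t=r/K[0,0]
    c=np.array([np.sin(t)*v[0]/r,-np.sin(t)*v[1]/r,-np.cos(t)])
    R=Ro.from_quat(np.roll(d["q"],-1)).as_matrix()
    o=d["p"]+R@M[:3,3];w=R@M[:3,:3]@c
    return o+w*(z-o[2])/w[2]
E
python3 - <<'E'
from h import *
for p in[(380,130),(379,174),(283,130),(278,174)]:print(p,w2b(wpx(p,.05,"w1.npz"))*1000)
for p in[(213,226),(431,226)]:print(p,w2b(wpx(p,.06,"w1.npz"))*1000)
# arc feasibility
px,py=.030,-.070
for t in np.linspace(0,1.571,5):
    h=np.array([-np.cos(t),np.sin(t)]);n=np.array([np.sin(t),np.cos(t)])
    c=np.array([px,py])+.04*h-.017*n;print(c,inverse_kinematics(b2w(*c,.037),quat(-t)))
E
```

```text
(380, 130) [ 30.16692276 -68.41857206]
(379, 174) [-22.43022105 -68.74157319]
(283, 130) [29.65784006 44.81517622]
(278, 174) [-22.56483201  51.89841002]
(213, 226) [-85.69111917 136.61710834]
(431, 226) [ -85.70088886 -137.52361309]
[-0.01  -0.087] [-2.00828605e-01  5.41369173e-01  2.02153105e+00 -4.44089210e-16
  5.78692427e-01 -5.61152417e-03]
[-0.01346082 -0.0703964 ] [-1.66798627e-01  5.38841627e-01  2.02772712e+00 -4.44089210e-16
  5.75023903e-01  4.21168453e-01]
[-0.01030343 -0.05373244] [-1.33100522e-01  5.42645246e-01  2.01840844e+00 -4.44089210e-16
  5.80538967e-01  8.47616558e-01]
[-0.00100864 -0.0395457 ] [-1.06064424e-01  5.52150790e-01  1.99526038e+00 -4.44089210e-16
  5.94181489e-01  1.26740266e+00]
[ 0.01300815 -0.02999654] [-9.00983839e-02  5.65810871e-01  1.96231551e+00 -4.44089210e-16
  6.13466273e-01  1.67611870e+00]
```

```bash
python3 - <<'E'
from h import *
def pt(t,off,z=.038):
    h=np.array([-np.cos(t),np.sin(t)]);n=np.array([np.sin(t),np.cos(t)])
    return b2w(*(np.array([.030,-.0695])+.04*h-off*n),z)
move_pose(pt(0,.034,.16),quat(0))
if movel(pt(0,.034),quat(0),v=.1,until_force=8): print("hit on descent",get_tcp_pos(),get_ft_force()); raise SystemExit
ok=True
for t in np.linspace(0,1.5,11):
    if movel(pt(t,.017),quat(-t),v=.04,until_force=14): ok=False;print("stop",t,get_ft_force());break
    print(round(t,2),get_ft_force().round(1),get_time())
if ok:
    print(movel(pt(1.6,.016),quat(-1.571),v=.02,until_force=8),w2b(get_tcp_pos()),get_ft_force())
    movel(pt(1.571,.035),quat(-1.571),v=.08)
    movel(pt(1.571,.035,.25),quat(-1.571),v=.2)
np.savez("w2.npz",p=get_tcp_pos(),q=get_ee_rot())
cv2.imwrite("pics/wrist2.png",read_camera("wrist")[:,:,::-1]);print(get_time())
E
```

```text
0.0 [-0.3 -0.  -0.3] 14.0417
0.15 [-0.8 -0.1  0.3] 14.3583
0.3 [-0.6  0.2 -0.3] 14.675
0.45 [-0.4  0.2 -0.1] 14.9917
0.6 [-0.5 -0.8 -0.4] 15.3083
0.75 [-0.9  0.3 -0.2] 15.625
0.9 [-0.4  0.2 -0.6] 15.9417
1.05 [-0.8  0.6 -0. ] 16.2583
1.2 [-1.9  0.5  0.2] 16.575
1.35 [-0.8  0.8 -0.5] 16.8917
1.5 [-0.8  0.6 -0.7] 17.2083
True [ 0.01282955 -0.02945468] [ 0.9430987   0.49973786 -0.42461178]
19.15
```

View pics/wrist2.png

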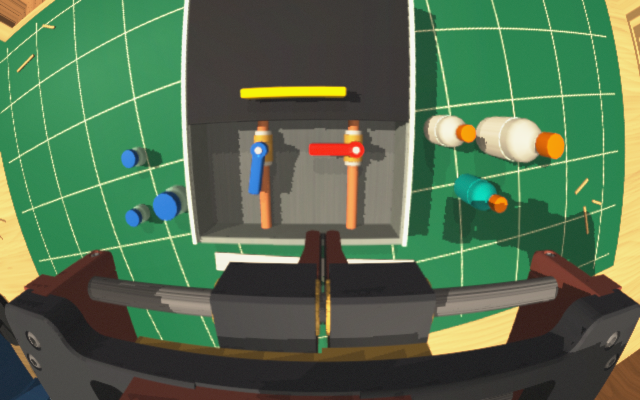

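The red handle now lies square across its pipe, pivot (356,150) to tip (311,149), and the push ended at the stop. The blue handle, jars, bottles and rule look undisturbed, and the gripper is clear of everything, so I'm handing in.

```bash
python3 -c "
from h import *
print(w2b(wpx((356,150),.05,'w2.npz')),w2b(wpx((311,149),.05,'w2.npz')))
print(job_done())"
```

```text
[ 0.03027721 -0.06985652] [ 0.03125493 -0.01722089]
the job is handed in; nothing more can be done
None
```

The job is handed in: the cover is fully back at its stop and the red handle is shut square across its pipe. The blue handle, jar, bottle and rule look unmoved in the last picture; no verdict came back.

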